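# Push the slide box home in its docking lane

## Task

Push the microscope slide box along the bench into the lane between the two metal guide rails until its leading end is fully home against the end stop. Only push it with the fingers - do not lift, carry or tip it - and let neither the box nor the robot touch either rail; leave the small things standing around alone. Leave the box at rest in the lane and draw the hand clear.

Things in the scene. Friction and masses are not known exactly. Their poses are not given: they have to be found in the camera images.
- slide_box: closed dark teal slide box, loose, about 0.32 kg, lid fixed; 97 mm wide (x), 176 long (y), 37 high. Origin: centre of its underside: ends at y = +-88 mm, sides at x = -49 and +48 (a thin catch, look only, stands out 5 mm more mid -x side). Starts before the lane's mouth, +y end leading, 20 to 50 mm short, up to 30 mm off the centre line and 0.2 rad askew
- dock: aluminium dock fixed on the bench: two parallel rails joined by an end stop (30 mm high); the bench is the lane's floor. Origin: on the bench, mid of the lane's open mouth; y points down the lane to the stop. Rail faces at x = +-60.5 mm (lane 121 wide), rails from y = 0 to 150, stop face at y = 150. The box when home has its origin at x about 0, y = 62 and sticks out 26 mm
- rail_left: guide rail on the lane's -x side, fixed: 12 mm wide, 150 mm long, 24 mm high, with a 3 mm high screw flange reaching 17 mm further outward. Origin: centre of its underside, axes as the dock's
- rail_right: guide rail on the lane's +x side, fixed: mirror image of rail_left. Origin: centre of its underside, axes as the dock's
- case: bystander: white round screw-top case with a black cap, 39 mm across, 55 mm high, standing loose outside the right rail. Origin: centre of its underside
- cover_glass_box: bystander: small pale box of cover glasses, 31 x 41 x 18 mm, loose outside the left rail. Origin: centre of its underside
- dish: bystander: round covered dish, 60 mm across, 14 mm high, loose outside the left rail. Origin: centre of its underside

How it is judged:
At the end, for the whole second after the job is handed in: The slide box lies flat and at rest on the bench between the rails, its leading end within 5 mm of the end stop, its origin within 14 mm of the lane's centre line and its length within 0.12 rad of the lane's direction (y of slide_box in the frame of dock between 0.057 and 0.066 m and x of slide_box in the frame of dock between -0.014 and 0.014 m and angle between the y axis of slide_box and the y axis of dock, either way round below 0.12 rad and height (world z) of slide_box below 0.005 m and angle between slide_box's own z axis and vertical below 0.05 rad and linear speed of slide_box below 0.01 m/s); the robot touches nothing.
It fails at once if the slide box touches a guide rail (contact force between slide_box and rail_left above 0.3 N or contact force between slide_box and rail_right above 0.3 N).
It fails at once if the robot touches a guide rail (contact force between any of the fingers, the arm and rail_left above 0.3 N or contact force between any of the fingers, the arm and rail_right above 0.3 N).
It fails at once if the slide box is lifted (over 10 mm) or tipped (over 0.15 rad) (height (world z) of slide_box above 0.01 m or angle between slide_box's own z axis and vertical above 0.15 rad).
It fails at once if a bystander (case, cover glass box or dish) is moved more than 10 mm (distance of any of case, cover_glass_box, dish from where it was at the start of the episode above 0.01 m).
It also fails if it takes over 58 s, if anything falls off the work surface, if the arm or the gripper's body presses on something with over 40 N, if the wrist force passes 120 N, or if a joint passes its speed limit or range.

## Robot

A 6-joint arm with a two-finger parallel gripper is mounted at the origin on a cart in front of the work surface, level with it; the furniture and walls round the work are solid. World frame = base frame: x ahead of the robot, y to its left, z up, the work surface at z = 0. Lengths are in m, angles in rad, forces in N, time in s.
With the tool pointing down it reaches from about 0.425 to 0.95 m from the base axis. Payload 3.5 kg.
Tool frame: the origin (TCP) lies at the very end of the fingers, on their centre line; the grasp point (between the pads) lies 19 mm behind it; z points along the fingers, y is the line along which they close (so a half turn about z gives the same grasp; the last joint's range is limited). The gripper opens to 85 mm and grips with 20 to 120 N. Pads are 22 mm wide; open, the fingers measure 114 mm over their backs; the gripper's body (76 mm by 85 mm) begins 54 mm behind the grasp point. The pads swing forward as they close: fully open they stand 13 mm farther back than shut.
Start: joints at [1.021, 0.286, 1.577, -0, 1.279, -0.15], TCP at [0.263, 0.622, 0.231] pointing down, gripper open.
Joint ranges: [-2.77, 2.77], [-0.9, 2.22], [0.21, 2.48], [-1.53, 4.67], [0.24, 2.81], [-2.84, 2.84]. Speed limits (rad/s): [2.79, 2.79, 3.14, 3.14, 3.14, 3.14].

## Interface

Orientations are given as a unit quaternion [x, y, z, w].
In Python, from plant import ctrl, optics, sign_off gives the robot as it stands.
- The arm moves only by the shell command python3 -m creep 'ROWS' [FORCE]. ROWS is JSON, a list of rows, each an object of numbers: "x", "y", "z": the shift along the tool's x, y, z in mm; "rx", "ry", "rz": the turn, a rotation vector about the tool's x, y, z in degrees; "grip": the opening, from 0 (shut) to 1 (fully open). In form: [{"x": .., "y": .., "z": .., "rx": .., "ry": .., "rz": .., "grip": ..}, ...]. A call has exactly 10 rows; each row shifts and turns the commanded pose from where the row before left it, along the tool's axes as they then stand; what a row does not reach is not made up. A row lasts 1/12 s, in which the tool goes at most 41.7 mm and 7.16 degrees, less where a joint would pass 70% of its speed; a pose out of reach is approached as far as the arm can. A call with a gripper value outside its range is refused whole. The fingers move at their own pace and stop on an object; FORCE is the grip in N (left out, the last holds). Time passes only in rows, so rows that do not move let the fingers close, or fill a call up. It gives the time, the measured TCP pose, the force, the opening and the grip force at its end, in the units of the state.
- ctrl.get_state(): the state, without advancing time (a new reading comes with each control period).
- optics.read_camera(name): name is "scene" or "top"; returns a dict with "color" (420x560x3 uint8, blue, green, red), "K" (3x3 intrinsics, pixels), "R" (3x3) and "t" (3): a world point X has camera coordinates R X + t. Camera axes: x right, y down, z forward; pixel columns grow to the right and rows downward; lengths in m; the calibration is good to about 2 mm. A picture is of the moment at which its call begins. There is no depth.
- sign_off(): hands the job in; it is judged then, once.
The state is a dict: "time": time; "qpos": joint angles; "dq": joint speeds; "joint_efforts": joint torques, N m; "eef_pos": TCP position; "tcp_rot": TCP orientation; "contact_force": force on the tool from outside, world axes, zero at the start; "wrist_torque": the same for the moment, N m; "opening": opening from 0.0 (shut) to 1.0 (fully open); "finger_force": force on a finger pad.
Only numpy, scipy, OpenCV 4.12 (cv2) and the standard library are available. Lean on these libraries where they do the work, as an engineer would, in place of code of your own. Each camera call takes 0.05 s, during which the arm holds its last target. There are 200 camera calls.

## Working session

There is one attempt and no reset: what is moved stays moved. The work goes in short steps, Python scripts to look and compute and a shell command to move; the robot and the scene stay as the last step left them, time stands still between calls to the robot, and variables do not carry over. Pictures are saved under pics/ and viewed, at most 10 in all, crops included, and the job is handed in when it is done.

```bash
mkdir -p pics; ls; python3 - <<'E'
from plant import ctrl, optics
import cv2,numpy as np
s=ctrl.get_state();print(s)
for n in("scene","top"):
    c=optics.read_camera(n);cv2.imwrite(f"pics/{n}0.png",c["color"]);print(n,c["K"],c["R"],c["t"])
E
```

```text
pics
{'time': 0.0, 'qpos': array([ 1.02095427e+00,  2.87207810e-01,  1.57817531e+00, -1.51557597e-05,
        1.27863079e+00, -1.50011661e-01]), 'dq': array([ 0.00201243,  0.00034575, -0.00152497, -0.0002928 , -0.00578077,
       -0.00130428]), 'joint_efforts': array([-5.50695895e-04, -4.05965602e+01, -2.92633027e+01, -2.10761618e-04,
        5.83809728e-03, -1.11410051e-05]), 'eef_pos': array([0.26238398, 0.62119456, 0.22992001]), 'tcp_rot': array([ 1.98583927e-01,  9.80083138e-01, -1.13974771e-03, -4.08223852e-04]), 'contact_force': array([ 0.63451311, -0.44345608,  1.01432279]), 'wrist_torque': array([-0.0167844 ,  0.02465216,  0.00510974]), 'finger_force': 0.0, 'opening': 0.9989735524780269}
scene [[395.94815135   0.         281.52027269]
 [  0.         395.94815135 212.74984096]
 [  0.           0.           1.        ]] [[ 0.89429397 -0.44724014  0.01464728]
 [-0.24437476 -0.51554481 -0.82127615]
 [ 0.374859    0.73088289 -0.57034282]] [-0.64060453  0.09546662  0.77125023]
top [[449.97705834   0.         276.78126549]
 [  0.         449.97705834 214.70612102]
 [  0.           0.           1.        ]] [[-0.01044678 -0.99990532  0.00895655]
 [-0.99779316  0.00983652 -0.06566619]
 [ 0.06557187 -0.00962278 -0.99780145]] [-0.18772188  0.60897873  0.8493196 ]
```

View pics/scene0.png

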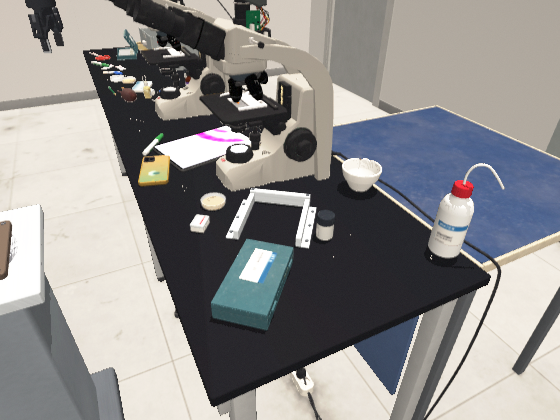

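View pics/top0.png

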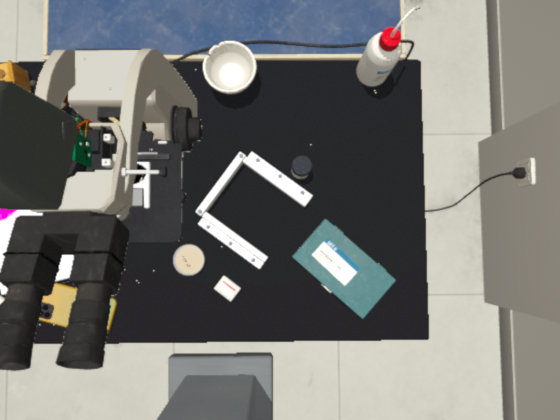

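The scene view shows the teal box around (255,283) and the white dock U at (272,215). In the top view the box is at about (344,268), and the dock has corners near (242,155), (200,212), (265,265) and (310,203). The dish, cover glass box and case stand just outside the rails.

```bash
cat > h.py <<'E'
import cv2,numpy as np
from plant import ctrl,optics
def cast(c,uv,z):
    uv=np.atleast_2d(np.asarray(uv,float)); C=-c["R"].T@c["t"]
    d=np.c_[uv,np.ones(len(uv))]@np.linalg.inv(c["K"]).T@c["R"]
    return C+d*((z-C[2])/d[:,2])[:,None]
def proj(c,X):
    p=(np.atleast_2d(X)@c["R"].T+c["t"])@c["K"].T; return p[:,:2]/p[:,2:]
def tri(c1,u1,c2,u2):
    P=[c["K"]@np.c_[c["R"],c["t"]] for c in(c1,c2)]
    X=cv2.triangulatePoints(P[0],P[1],np.float64(u1).T,np.float64(u2).T); return (X[:3]/X[3]).T
def big(m):
    k=max(cv2.findContours(m,cv2.RETR_EXTERNAL,cv2.CHAIN_APPROX_NONE)[0],key=cv2.contourArea); return k
def teal(c):
    h=cv2.cvtColor(c["color"],cv2.COLOR_BGR2HSV); m=cv2.inRange(h,(80,60,35),(105,255,255))
    m[:, :]=cv2.morphologyEx(m,cv2.MORPH_OPEN,np.ones((3,3))); return cv2.morphologyEx(m,cv2.MORPH_CLOSE,np.ones((25,25)))
E
python3 - <<'E'
from h import *
cs={n:optics.read_camera(n) for n in("top","scene")}
roi={"top":(slice(190,330),slice(280,410)),"scene":(slice(225,340),slice(200,310))}
rd={"top":(slice(148,272),slice(192,316)),"scene":(slice(185,250),slice(224,318))}
for n,c in cs.items():
    print(n,"C",-c["R"].T@c["t"])
    m=teal(c);z=np.zeros_like(m);z[roi[n]]=m[roi[n]];k=big(z)
    p=cv2.approxPolyDP(cv2.convexHull(k),4,True)[:,0];print("box",p.tolist(),"\n",cast(c,p,.037)[:,:2].round(3).tolist())
    if n=="top": r=cv2.minAreaRect(k);b=cv2.boxPoints(r);print(r,cast(c,b,.037).round(4).tolist())
    g=c["color"].min(2);z=np.zeros_like(g);z[rd[n]]=cv2.inRange(g,110,255)[rd[n]]
    for k in cv2.findContours(z,cv2.RETR_EXTERNAL,cv2.CHAIN_APPROX_NONE)[0]:
        if cv2.contourArea(k)>60:
            p=cv2.approxPolyDP(k,2.,True)[:,0];print("dock",p.tolist(),"\n",cast(c,p,.024)[:,:2].round(3).tolist())
    s=roi[n];d=rd[n]
t=cs["top"]["color"][145:325,190:405];s=cs["scene"]["color"][180:340,195:345]
cv2.imwrite("pics/tc.png",cv2.resize(t,None,fx=3.3,fy=3.3,interpolation=2)[:600])
cv2.imwrite("pics/sc.png",cv2.resize(s,None,fx=3.7,fy=3.7,interpolation=2)[:600])
E
```

```text
top C [ 0.54998224 -0.18552152  0.88912299]
box [[324, 220], [395, 279], [363, 318], [293, 258]] 
 [[0.595, -0.283], [0.482, -0.415], [0.411, -0.353], [0.524, -0.223]]
((343.8761291503906, 268.1416015625), (95.38909912109375, 53.809234619140625), 41.18592834472656) [[0.5258, -0.2183, 0.037], [0.6017, -0.2866, 0.037], [0.4817, -0.4199, 0.037], [0.4072, -0.3513, 0.037]]
dock [[315, 249], [311, 253], [308, 252], [315, 260], [312, 262], [312, 270], [308, 260], [303, 257], [303, 263], [311, 271], [315, 271]] 
 [[0.54, -0.267], [0.533, -0.259], [0.535, -0.253], [0.519, -0.266], [0.515, -0.26], [0.5, -0.26], [0.519, -0.253], [0.525, -0.243], [0.514, -0.243], [0.498, -0.258], [0.498, -0.266]]
dock [[192, 244], [192, 271], [198, 271], [203, 265], [204, 257], [201, 250]] 
 [[0.552, -0.031], [0.501, -0.031], [0.501, -0.042], [0.512, -0.052], [0.527, -0.054], [0.541, -0.048]]
dock [[239, 151], [195, 212], [202, 217], [197, 223], [260, 268], [267, 256], [206, 211], [242, 162], [303, 206], [312, 195], [252, 151], [247, 156]] 
 [[0.732, -0.122], [0.614, -0.037], [0.604, -0.05], [0.592, -0.04], [0.505, -0.161], [0.528, -0.174], [0.615, -0.058], [0.71, -0.127], [0.623, -0.245], [0.644, -0.262], [0.731, -0.147], [0.722, -0.137]]
scene C [ 0.30710831 -0.80098034  0.52766461]
box [[246, 239], [292, 247], [292, 263], [266, 330], [212, 316], [211, 301]] 
 [[0.525, -0.224], [0.596, -0.285], [0.575, -0.325], [0.468, -0.442], [0.403, -0.38], [0.412, -0.349]]
dock [[226, 235], [227, 238], [238, 238], [256, 200], [301, 205], [303, 208], [295, 244], [308, 248], [316, 207], [309, 206], [310, 194], [251, 188]] 
 [[0.499, -0.178], [0.497, -0.189], [0.518, -0.198], [0.608, -0.083], [0.693, -0.147], [0.691, -0.16], [0.613, -0.265], [0.631, -0.287], [0.72, -0.169], [0.707, -0.158], [0.735, -0.114], [0.618, -0.029]]
dock [[224, 185], [231, 190], [259, 185]] 
 [[0.563, 0.013], [0.571, -0.017], [0.642, -0.024]]
```

View pics/tc.png

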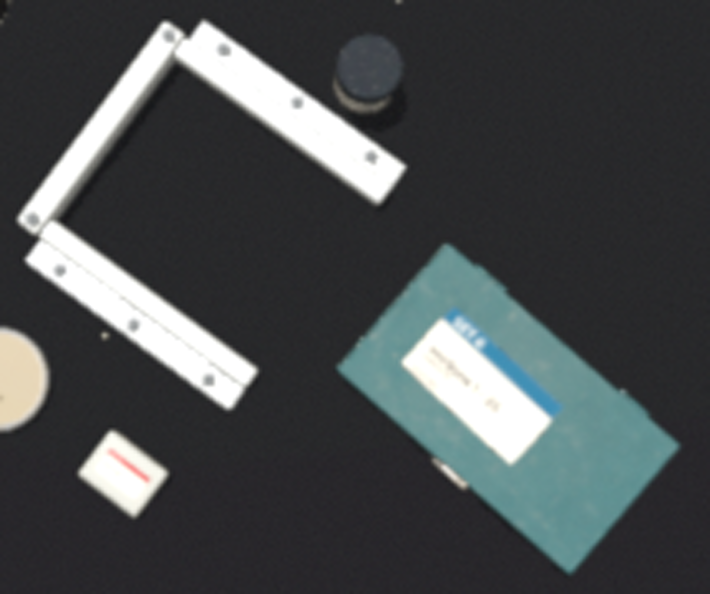

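View pics/sc.png

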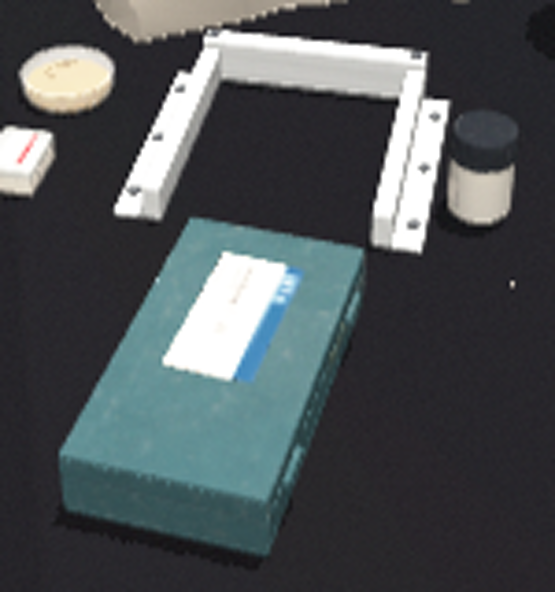

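The top crop shows the rails' clean inner edges, with the catch on the box's lower-left (-x) side, so the +y end already faces the mouth. The scene crop agrees. Next I'll fit the edges.

```bash
cat >> h.py <<'E'
def edge(c,k,a,b,tol=2.5,trim=.12):
    "fit a line to contour points near segment a-b; returns two pixel points"
    a,b=np.float64(a),np.float64(b);L=np.linalg.norm(b-a);u=(b-a)/L;q=k[:,0]-a
    s=q@u;d=np.abs(q@np.array([-u[1],u[0]]));p=k[(s>trim*L)&(s<(1-trim)*L)&(d<tol)].astype(np.float32)
    vx,vy,x,y=cv2.fitLine(p,cv2.DIST_HUBER,0,.01,.01).ravel();o=np.array([x,y]);v=np.array([vx,vy])
    return np.array([o+v*((a-o)@v),o+v*((b-o)@v)])
def inter(l,m):
    x=np.cross(np.cross([*l[0],1],[*l[1],1]),np.cross([*m[0],1],[*m[1],1]));return x[:2]/x[2]
E
python3 - <<'E'
from h import *
c=optics.read_camera("top");sc=optics.read_camera("scene")
g=c["color"].min(2);z=np.zeros_like(g);z[148:272,192:316]=cv2.inRange(g,110,255)[148:272,192:316]
k=big(z)
R=cast(c,edge(c,k,(242,162),(303,206)),0)[:,:2];L=cast(c,edge(c,k,(206,211),(267,256)),0)[:,:2]
S=cast(c,edge(c,k,(206,211),(242,162)),0)[:,:2]
uR=R[0]-R[1];uL=L[0]-L[1];n=lambda v:v/np.linalg.norm(v)
ang=[np.degrees(np.arctan2(v[1],v[0])) for v in(uR,uL,S[1]-S[0])];print("angles R,L,stop",ang)
y=n(n(uR)+n(uL)+.0);x=np.array([y[1],-y[0]])
rx=R.mean(0)@x;lx=L.mean(0)@x;sy=S.mean(0)@y;print("lane width",rx-lx)
# mouth from rail ends (contour outermost y in dock, at z .024)
P=cast(c,k[:,0],.024)[:,:2]@y;print("stop->mouth length at .024:",sy-P.min())
O=x*(rx+lx)/2+y*(sy-.150);th=np.arctan2(y[1],y[0]);print("dock O",O,"y dir deg",np.degrees(th))
m=teal(c);z=np.zeros_like(m);z[190:330,280:410]=m[190:330,280:410];k=big(z)
fr,fl,bl,br=(325.5,218.6),(292.4,256.5),(362.7,318.6),(396,279.8)
e=dict(f=edge(c,k,fl,fr),r=edge(c,k,fr,br),b=edge(c,k,br,bl),l=edge(c,k,bl,fl))
for zz in(.037,):
  q=[cast(c,inter(e[i],e[j]),zz)[0,:2] for i,j in("fr","fl","bl","br")];q=np.array(q)
  print("size",np.linalg.norm(q[0]-q[1]),np.linalg.norm(q[3]-q[2]),np.linalg.norm(q[0]-q[3]),np.linalg.norm(q[1]-q[2]))
  d=(q[0]+q[1]-q[2]-q[3])/2;B=q.mean(0);print("box",B,"dir",np.degrees(np.arctan2(d[1],d[0])),"in dock",(B-O)@x,(B-O)@y,"corners dock",[( (p-O)@x,(p-O)@y) for p in q])
# height by triangulating front-left / front-right / back-left top corners
pt=[inter(e["f"],e["r"]),inter(e["f"],e["l"]),inter(e["b"],e["l"])]
print("tri",tri(c,pt,sc,[(294,246.5),(246,239),(211,303)]).round(3).tolist())
# rail mouth inner corners, dock stop screws
print("tri dock stop screw ends",tri(c,[(241,156),(200,211.5)],sc,[(307,195),(252,189)]).round(3).tolist())
E
```

```text
angles R,L,stop [np.float64(53.287580062111495), np.float64(53.33724542720596), np.float64(-36.63998839487604)]
lane width 0.12236596801145772
stop->mouth length at .024: 0.1540080858761889
dock O [ 0.57679655 -0.20968645] y dir deg 53.31241274465873
size 0.09661141489776971 0.09872638114284786 0.17602408424623525 0.17477740711991122
box [ 0.50334752 -0.31920389] dir 48.2352602034833 in dock 0.006532197992585664 -0.13170481991985614 corners dock [(np.float64(0.062455718840358394), np.float64(-0.048067851186045875)), (np.float64(-0.03386914844927718), np.float64(-0.04063243390232242)), (np.float64(-0.05039267371727386), np.float64(-0.2146270175889334)), (np.float64(0.04793489529653509), np.float64(-0.22349197700212303))]
tri [[0.599, -0.286, 0.038], [0.526, -0.222, 0.036], [0.409, -0.352, 0.036]]
tri dock stop screw ends [[0.72, -0.126, 0.032], [0.614, -0.047, 0.033]]
```

The fits are consistent: lane 122 mm wide, box 97×175 mm, top at z≈0.037. The box sits at dock x=+6.5 mm, turned -5° with its nose to the right.

The arm starts on the far side of the microscope, so I'll check how much room there is for the swing.

```bash
python3 - <<'E'
import cv2
s=cv2.imread("pics/scene0.png")[0:150,20:340];t=cv2.imread("pics/top0.png")[40:400,0:210]
a=cv2.resize(s,None,fx=1.7,fy=1.7,interpolation=2);b=cv2.resize(t,None,fx=1.2,fy=1.2,interpolation=2)
import numpy as np
o=np.zeros((560,800,3),'uint8');o[:255,:544]=a;o[125:557,547:799]=b
cv2.imwrite("pics/m.png",o)
E
```

```text
(no output)
```

View pics/m.png

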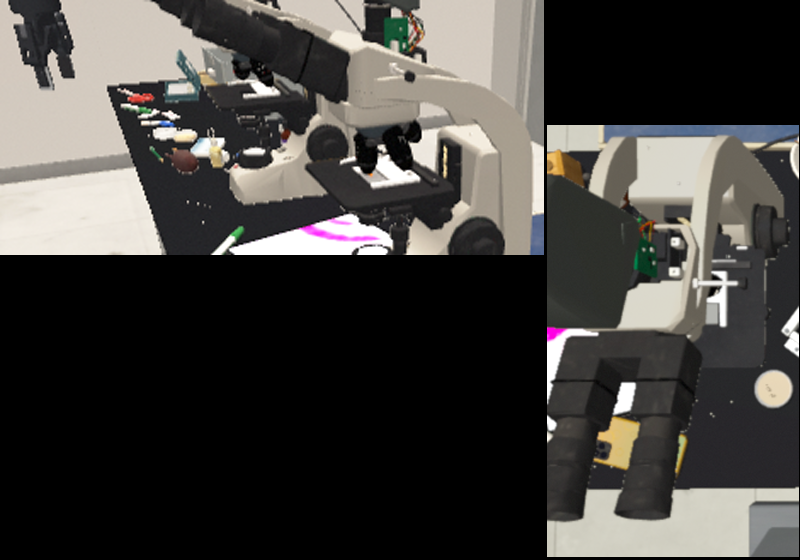

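The microscope's eyepieces overhang the bench. Their tips are at about (82,365) in the top view and (114,1) in the scene view, and the gripper is visible beyond them at (45,25).

```bash
python3 - <<'E'
from h import *
c=optics.read_camera("top");s=optics.read_camera("scene")
a=[(82,365),(56,369),(110,330-1)];b=[(114,1),(116,2),(220,60)]
X=tri(c,a,s,b);print(X.round(3).tolist(),proj(c,X).round(1).tolist(),proj(s,X).round(1).tolist())
for z in(.3,.4,.5,.6):print(z,cast(c,[(68,367),(82,365),(15,366),(128,225),(128,310)],z)[:,:2].round(3).tolist(), cast(s,[(114,1)],z)[:,:2].round(3))
E
```

```text
[[0.415, 0.007, 0.432], [0.415, 0.034, 0.428], [0.5, -0.012, 0.349]] [[79.6, 383.5], [54.1, 382.4], [126.6, 287.8]] [[127.5, 2.1], [125.6, 3.0], [185.1, 50.8]]
0.3 [[0.396, 0.078], [0.399, 0.06], [0.398, 0.145], [0.577, 0.003], [0.467, 0.002]] [[0.518 1.181]]
0.4 [[0.422, 0.033], [0.424, 0.018], [0.424, 0.089], [0.573, -0.029], [0.481, -0.03]] [[0.425 0.311]]
0.5 [[0.448, -0.012], [0.45, -0.023], [0.45, 0.033], [0.568, -0.061], [0.495, -0.062]] [[ 0.333 -0.56 ]]
0.6 [[0.475, -0.056], [0.476, -0.065], [0.476, -0.023], [0.563, -0.093], [0.509, -0.093]] [[ 0.24  -1.431]]
```

```bash
python3 - <<'E'
from h import *
c=optics.read_camera("top");s=optics.read_camera("scene")
a=[(82,165),(60,55),(128,222)];b=[(253,18),(322,60),(225,20)]
X=tri(c,a,s,b);print(X.round(3).tolist(),proj(c,X).round(1).tolist(),proj(s,X).round(1).tolist())
E
python3 -m creep '[{"z":-37,"y":-15},{"z":-37,"y":-15},{"z":-37,"y":-15},{"z":-37,"y":-15},{"z":-37,"y":-15},{"z":-37,"y":-15},{"z":-37,"y":-15},{"z":-37,"y":-15},{"z":-37,"y":-15},{"z":-37,"y":-15}]'
```

```text
[[0.646, 0.023, 0.392], [0.84, 0.098, 0.273], [0.576, -0.029, 0.4]] [[84.3, 159.3], [68.7, 39.2], [128.2, 221.4]] [[248.7, 18.1], [309.5, 60.7], [224.5, 20.0]]$[0]: bad value
```

```bash
python3 -m creep '[{"x":0,"y":-15,"z":-37,"rx":0,"ry":0,"rz":0,"grip":0.7},{"x":0,"y":-15,"z":-37,"rx":0,"ry":0,"rz":0,"grip":0.7},{"x":0,"y":-15,"z":-37,"rx":0,"ry":0,"rz":0,"grip":0.7},{"x":0,"y":-15,"z":-37,"rx":0,"ry":0,"rz":0,"grip":0.7},{"x":0,"y":-15,"z":-37,"rx":0,"ry":0,"rz":0,"grip":0.7},{"x":0,"y":-15,"z":-37,"rx":0,"ry":0,"rz":0,"grip":0.7},{"x":0,"y":-15,"z":-37,"rx":0,"ry":0,"rz":0,"grip":0.7},{"x":0,"y":-15,"z":-37,"rx":0,"ry":0,"rz":0,"grip":0.7},{"x":0,"y":-15,"z":-37,"rx":0,"ry":0,"rz":0,"grip":0.7},{"x":0,"y":-15,"z":-37,"rx":0,"ry":0,"rz":0,"grip":0.7}]'
```

```text
time: 1.33
eef_pos: [0.2036, 0.4824, 0.6035]
tcp_rot: [0.199, 0.98, 0.0, 0.0]
contact_force: [0.6, 0.4, 0.9]
opening: 0.701
finger_force: 0.0
```

```bash
python3 -m creep '[{"x":-39,"y":-10,"z":-4,"rx":0,"ry":0,"rz":5,"grip":0.7},{"x":-39,"y":-10,"z":-4,"rx":0,"ry":0,"rz":5,"grip":0.7},{"x":-39,"y":-10,"z":-4,"rx":0,"ry":0,"rz":5,"grip":0.7},{"x":-39,"y":-10,"z":-4,"rx":0,"ry":0,"rz":5,"grip":0.7},{"x":-39,"y":-10,"z":-4,"rx":0,"ry":0,"rz":5,"grip":0.7},{"x":-39,"y":-10,"z":-4,"rx":0,"ry":0,"rz":5,"grip":0.7},{"x":-38,"y":-6,"z":0,"rx":0,"ry":0,"rz":5,"grip":0.7},{"x":-38,"y":-3,"z":0,"rx":0,"ry":0,"rz":5,"grip":0.7},{"x":-38,"y":-2,"z":0,"rx":0,"ry":0,"rz":5,"grip":0.7},{"x":-38,"y":-2,"z":0,"rx":0,"ry":0,"rz":5,"grip":0.7}]'
```

```text
time: 2.17
eef_pos: [0.4229, 0.161, 0.6252]
tcp_rot: [0.596, 0.803, 0.0, 0.0]
contact_force: [0.2, 0.3, -0.3]
opening: 0.701
finger_force: 0.0
```

```bash
python3 -m creep '[{"x":-40,"y":-3,"z":0,"rx":0,"ry":0,"rz":5.4,"grip":0.7},{"x":-40,"y":-3,"z":0,"rx":0,"ry":0,"rz":5.4,"grip":0.7},{"x":-40,"y":-2,"z":0,"rx":0,"ry":0,"rz":5.4,"grip":0.7},{"x":-40,"y":-2,"z":0,"rx":0,"ry":0,"rz":5.4,"grip":0.7},{"x":-40,"y":-2,"z":0,"rx":0,"ry":0,"rz":5.4,"grip":0.7},{"x":-40,"y":-2,"z":0,"rx":0,"ry":0,"rz":5.4,"grip":0.7},{"x":-40,"y":-2,"z":0,"rx":0,"ry":0,"rz":5.4,"grip":0.7},{"x":-40,"y":-2,"z":0,"rx":0,"ry":0,"rz":5.4,"grip":0.7},{"x":-40,"y":-2,"z":0,"rx":0,"ry":0,"rz":5.4,"grip":0.7},{"x":-40,"y":-2,"z":0,"rx":0,"ry":0,"rz":5.4,"grip":0.7}]'
cat > rel.py <<'E'
import numpy as np
from plant import ctrl
from scipy.spatial.transform import Rotation as Ro
s=ctrl.get_state();p=s["eef_pos"];R=Ro.from_quat(s["tcp_rot"]).as_matrix()
O=np.array([.5768,-.2097]);th=np.radians(53.31);y=np.array([np.cos(th),np.sin(th)]);x=np.array([y[1],-y[0]])
print("TCP dock mm",((p[:2]-O)@x*1e3).round(1),((p[:2]-O)@y*1e3).round(1),"z",(p[2]*1e3).round(1),"tool x dir off deg",(np.degrees(np.arctan2(R[1,0],R[0,0]))-53.31).round(2),"t",s["time"],"F",s["contact_force"].round(2))
E
python3 rel.py
```

```text
time: 3.0
eef_pos: [0.3518, -0.2195, 0.625]
tcp_rot: [0.896, 0.445, 0.0, -0.0]
contact_force: [1.4, -0.4, 0.8]
opening: 0.699
finger_force: 0.0
TCP dock mm -174.6 -142.2 z 625.0 tool x dir off deg -0.48 t 3.0 F [ 1.4  -0.43  0.8 ]
```

```bash
python3 -m creep '[{"x":-12,"y":18,"z":34,"rx":0,"ry":0,"rz":-0.05,"grip":0.7},{"x":-12,"y":18,"z":34,"rx":0,"ry":0,"rz":-0.05,"grip":0.7},{"x":-12,"y":18,"z":34,"rx":0,"ry":0,"rz":-0.05,"grip":0.7},{"x":-12,"y":18,"z":34,"rx":0,"ry":0,"rz":-0.05,"grip":0.7},{"x":-12,"y":18,"z":34,"rx":0,"ry":0,"rz":-0.05,"grip":0.7},{"x":-12,"y":18,"z":34,"rx":0,"ry":0,"rz":-0.05,"grip":0.7},{"x":-12,"y":18,"z":34,"rx":0,"ry":0,"rz":-0.05,"grip":0.7},{"x":-12,"y":18,"z":34,"rx":0,"ry":0,"rz":-0.05,"grip":0.7},{"x":-12,"y":18,"z":34,"rx":0,"ry":0,"rz":-0.05,"grip":0.7},{"x":-12,"y":18,"z":34,"rx":0,"ry":0,"rz":-0.05,"grip":0.7}]'; python3 rel.py
python3 -m creep '[{"x":0,"y":0,"z":30,"rx":0,"ry":0,"rz":0,"grip":0.7},{"x":0,"y":0,"z":30,"rx":0,"ry":0,"rz":0,"grip":0.7},{"x":0,"y":0,"z":30,"rx":0,"ry":0,"rz":0,"grip":0.7},{"x":0,"y":0,"z":30,"rx":0,"ry":0,"rz":0,"grip":0.7},{"x":0,"y":0,"z":30,"rx":0,"ry":0,"rz":0,"grip":0.7},{"x":0,"y":0,"z":20,"rx":0,"ry":0,"rz":0,"grip":0.7},{"x":0,"y":0,"z":15,"rx":0,"ry":0,"rz":0,"grip":0.7},{"x":0,"y":0,"z":10,"rx":0,"ry":0,"rz":0,"grip":0.7},{"x":0,"y":0,"z":0,"rx":0,"ry":0,"rz":0,"grip":0.7},{"x":0,"y":0,"z":0,"rx":0,"ry":0,"rz":0,"grip":0.7}]'; python3 rel.py
python3 -c "
from h import *
cv2.imwrite('pics/s2.png',optics.read_camera('scene')['color'])"
```

```text
time: 3.83
eef_pos: [0.4257, -0.4224, 0.2839]
tcp_rot: [0.893, 0.451, 0.0, 0.0]
contact_force: [-0.1, -0.6, -0.2]
opening: 0.696
finger_force: 0.0
TCP dock mm 5.9 -260.8 z 283.9 tool x dir off deg 0.28 t 3.8333 F [-0.06 -0.57 -0.16]
time: 4.67
eef_pos: [0.4256, -0.4217, 0.0905]
tcp_rot: [0.893, 0.451, -0.0, -0.0]
contact_force: [0.3, -0.7, 0.4]
opening: 0.701
finger_force: 0.0
TCP dock mm 5.4 -260.3 z 90.5 tool x dir off deg 0.28 t 4.6667 F [ 0.3  -0.68  0.45]
```

View pics/s2.png

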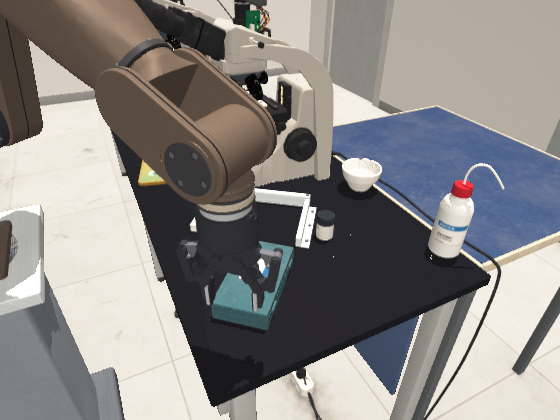

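The fingers hang behind the box's rear end at (212,300) and (263,305), with nothing below them. I'll lower them now.

```bash
python3 -m creep '[{"x":-1,"y":0,"z":15,"rx":0,"ry":0,"rz":0,"grip":0.7},{"x":-1,"y":0,"z":15,"rx":0,"ry":0,"rz":0,"grip":0.7},{"x":0,"y":0,"z":14,"rx":0,"ry":0,"rz":0,"grip":0.7},{"x":0,"y":0,"z":12,"rx":0,"ry":0,"rz":0,"grip":0.7},{"x":0,"y":0,"z":9,"rx":0,"ry":0,"rz":0,"grip":0.7},{"x":0,"y":0,"z":7,"rx":0,"ry":0,"rz":0,"grip":0.7},{"x":0,"y":0,"z":5,"rx":0,"ry":0,"rz":0,"grip":0.7},{"x":0,"y":0,"z":3,"rx":0,"ry":0,"rz":0,"grip":0.7},{"x":0,"y":0,"z":0,"rx":0,"ry":0,"rz":0,"grip":0.7},{"x":0,"y":0,"z":0,"rx":0,"ry":0,"rz":0,"grip":0.7}]'; python3 rel.py
python3 -m creep '[{"x":3,"y":0,"z":0,"rx":0,"ry":0,"rz":0,"grip":0.7},{"x":3,"y":0,"z":0,"rx":0,"ry":0,"rz":0,"grip":0.7},{"x":3,"y":0,"z":0,"rx":0,"ry":0,"rz":0,"grip":0.7},{"x":3,"y":0,"z":0,"rx":0,"ry":0,"rz":0,"grip":0.7},{"x":3,"y":0,"z":0,"rx":0,"ry":0,"rz":0,"grip":0.7},{"x":2,"y":0,"z":0,"rx":0,"ry":0,"rz":0,"grip":0.7},{"x":2,"y":0,"z":0,"rx":0,"ry":0,"rz":0,"grip":0.7},{"x":2,"y":0,"z":0,"rx":0,"ry":0,"rz":0,"grip":0.7},{"x":2,"y":0,"z":0,"rx":0,"ry":0,"rz":0,"grip":0.7},{"x":2,"y":0,"z":0,"rx":0,"ry":0,"rz":0,"grip":0.7}]'; python3 rel.py
```

```text
time: 5.55
eef_pos: [0.4246, -0.4234, 0.0106]
tcp_rot: [0.893, 0.451, 0.0, 0.0]
contact_force: [-0.2, -0.6, 0.1]
opening: 0.7
finger_force: 0.0
TCP dock mm 5.6 -262.3 z 10.6 tool x dir off deg 0.29 t 5.55 F [-0.2  -0.57  0.11]
time: 6.38
eef_pos: [0.4393, -0.4029, 0.0103]
tcp_rot: [0.893, 0.451, -0.0, -0.0]
contact_force: [0.8, 0.5, -0.2]
opening: 0.7
finger_force: 0.0
TCP dock mm 5.2 -237.1 z 10.3 tool x dir off deg 0.28 t 6.3833 F [ 0.8   0.45 -0.19]
```

```bash
cat > box.py <<'E'
from h import *
import sys
# box top face seen from above, partly hidden at the back: use side + front edges
c=optics.read_camera("top");m=teal(c);z=np.zeros_like(m);z[140:330,190:410]=m[140:330,190:410]
k=big(z);r=cv2.minAreaRect(k);O=np.array([.5768,-.2097]);th=np.radians(53.31);y=np.array([np.cos(th),np.sin(th)]);x=np.array([y[1],-y[0]])
P=(cast(c,k[:,0],.037)[:,:2]-O)@np.c_[x,y]*1e3
f=P[:,1].max();s=P[:,1]
sel=[(s>f-75-50*0)&(s<f-12)][0];mid=np.median(P[sel,0])
for nm,q in(("left",P[sel&(P[:,0]<mid)]),("right",P[sel&(P[:,0]>mid)])):
    q=q[np.abs(q[:,0]-np.median(q[:,0]))<8];vx,vy,a,b=cv2.fitLine(q.astype(np.float32),cv2.DIST_HUBER,0,.01,.01).ravel()
    ang=np.degrees(np.arctan(vx/vy));print(nm,"x at front %.1f, slope deg %.2f"%(a+(f-b)*vx/vy,ang))
F=P[(P[:,1]>f-15)&(np.abs(P[:,0]-mid)<30)];vx,vy,a,b=cv2.fitLine(F.astype(np.float32),cv2.DIST_HUBER,0,.01,.01).ravel()
print("front y at mid %.1f max %.1f, slope deg %.2f"%(b+(mid-a)*vy/vx,f,np.degrees(np.arctan(vy/vx))))
if len(sys.argv)>1:cv2.imwrite("pics/"+sys.argv[1],cv2.resize(c["color"][130:330,180:420],None,fx=3,fy=3,interpolation=2))
E
python3 box.py
python3 -m creep '[{"x":2.5,"y":-0.3,"z":0,"rx":0,"ry":0,"rz":0,"grip":0.7},{"x":2.5,"y":-0.3,"z":0,"rx":0,"ry":0,"rz":0,"grip":0.7},{"x":2.5,"y":-0.3,"z":0,"rx":0,"ry":0,"rz":0,"grip":0.7},{"x":2.5,"y":-0.3,"z":0,"rx":0,"ry":0,"rz":0,"grip":0.7},{"x":2.5,"y":-0.3,"z":0,"rx":0,"ry":0,"rz":0,"grip":0.7},{"x":2.5,"y":-0.3,"z":0,"rx":0,"ry":0,"rz":0,"grip":0.7},{"x":2.5,"y":-0.3,"z":0,"rx":0,"ry":0,"rz":0,"grip":0.7},{"x":2.5,"y":-0.3,"z":0,"rx":0,"ry":0,"rz":0,"grip":0.7},{"x":2,"y":-0.3,"z":0,"rx":0,"ry":0,"rz":0,"grip":0.7},{"x":0,"y":0,"z":0,"rx":0,"ry":0,"rz":0,"grip":0.7}]'; python3 rel.py; python3 box.py t3.png
```

```text
left x at front -34.2, slope deg 4.79
right x at front 65.1, slope deg 7.66
front y at mid -47.3 max -39.4, slope deg -5.34
time: 7.27
eef_pos: [0.4503, -0.3833, 0.0104]
tcp_rot: [0.893, 0.451, 0.0, -0.0]
contact_force: [0.5, -0.3, 0.3]
opening: 0.697
finger_force: 0.0
TCP dock mm 2.3 -214.7 z 10.4 tool x dir off deg 0.31 t 7.2667 F [ 0.54 -0.29  0.27]
left x at front -43.6, slope deg 2.60
right x at front 56.6, slope deg 6.49
front y at mid -28.5 max -22.3, slope deg -5.04
```

View pics/t3.png

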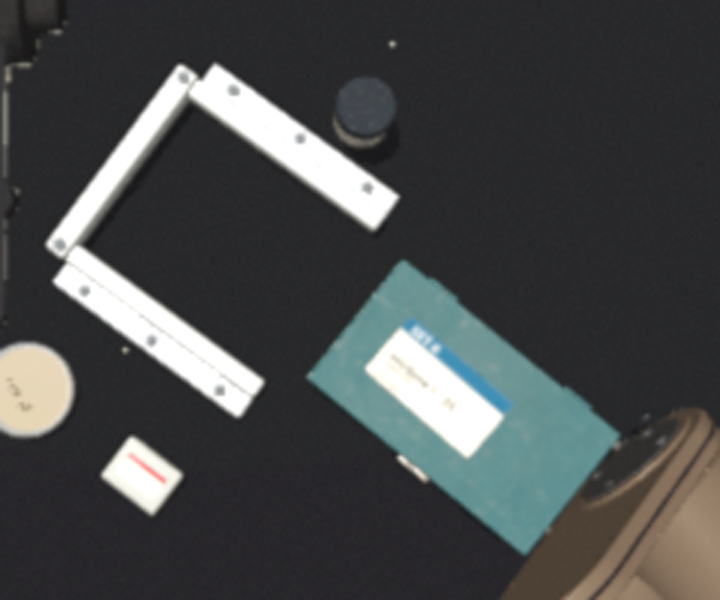

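The box has moved 19 mm ahead and left; its front corners are at crop (403,261) and (308,377), and it still looks about 3° askew. I'll sharpen the edge fit without the mask closing.

```bash
cat > box.py <<'E'
from h import *
import sys
O=np.array([.5768,-.2097]);th=np.radians(53.31);y=np.array([np.cos(th),np.sin(th)]);x=np.array([y[1],-y[0]])
c=optics.read_camera("top");h=cv2.cvtColor(c["color"],cv2.COLOR_BGR2HSV)
m=cv2.inRange(h,(80,60,35),(105,255,255));z=np.zeros_like(m);z[140:330,190:410]=m[140:330,190:410]
k=big(z);D=lambda uv,zz:(cast(c,uv,zz)[:,:2]-O)@np.c_[x,y]*1e3
P=D(k[:,0],.037);f=np.percentile(P[:,1],99)
def fit(sel,ax):
    q=P[sel].astype(np.float32)
    for _ in range(3):
        vx,vy,a,b=cv2.fitLine(q,cv2.DIST_HUBER,0,.01,.01).ravel();d=np.abs((q[:,0]-a)*vy-(q[:,1]-b)*vx);q=q[d<max(1.5,np.percentile(d,80))]
    return np.array([a,b]),np.array([vx,vy])*np.sign((vx,vy)[ax])
inr=(P[:,1]<f-12)&(P[:,1]>f-120);mid=np.median(P[inr,0])
oL,vL=fit(inr&(P[:,0]<mid-20),1);oR,vR=fit(inr&(P[:,0]>mid+20),1);oF,vF=fit((P[:,1]>f-14)&(np.abs(P[:,0]-mid)<36),0)
a=[np.degrees(np.arctan2(v[0],v[1])) for v in(vL,vR)]+[-np.degrees(np.arctan2(vF[1],vF[0]))];print("skew (+ = nose right) L,R,F",np.round(a,2))
C=[inter((oL,oL+vL),(oF,oF+vF)),inter((oR,oR+vR),(oF,oF+vF))];print("front corners",np.round(C,1).tolist())
s=np.radians(a[0]*.5+a[2]*.5);o=np.mean(C,0)-88*np.array([np.sin(s),np.cos(s)]);print("origin",o.round(1),"skew",np.degrees(s).round(2))
if len(sys.argv)>1:cv2.imwrite("pics/"+sys.argv[1],cv2.resize(c["color"][130:330,180:420],None,fx=3,fy=3,interpolation=2))
E
python3 box.py
```

```text
Traceback (most recent call last):
  File "box.py", line 14, in <module>
    oL,vL=fit(inr&(P[:,0]<mid-20),1);oR,vR=fit(inr&(P[:,0]>mid+20),1);oF,vF=fit((P[:,1]>f-14)&(np.abs(P[:,0]-mid)<36),0)
                                           ~~~^^^^^^^^^^^^^^^^^^^^^^^
  File "box.py", line 11, in fit
    vx,vy,a,b=cv2.fitLine(q,cv2.DIST_HUBER,0,.01,.01).ravel();d=np.abs((q[:,0]-a)*vy-(q[:,1]-b)*vx);q=q[d<max(1.5,np.percentile(d,80))]
              ~~~~~~~~~~~^^^^^^^^^^^^^^^^^^^^^^^^^^^^
cv2.error: OpenCV(4.12.0) /io/opencv/modules/imgproc/src/linefit.cpp:50: error: (-215:Assertion failed) count > 0 in function 'fitLine2D_wods'
```

Median lands on one side; use the mid-range instead.

```bash
sed -i 's/mid=np.median(P\[inr,0\])/mid=(P[inr,0].min()+P[inr,0].max())\/2/' box.py; python3 box.py
```

```text
skew (+ = nose right) L,R,F [3.06 3.57 3.95]
front corners [[-43.3, -22.0], [54.6, -28.8]]
origin [   0.3 -113.2] skew 3.5
```

```bash
python3 -m creep '[{"x":1.2,"y":0.5,"z":0,"rx":0,"ry":0,"rz":0,"grip":0.7},{"x":1.2,"y":0.5,"z":0,"rx":0,"ry":0,"rz":0,"grip":0.7},{"x":1.2,"y":0.5,"z":0,"rx":0,"ry":0,"rz":0,"grip":0.7},{"x":1.2,"y":0.5,"z":0,"rx":0,"ry":0,"rz":0,"grip":0.7},{"x":1.2,"y":0.5,"z":0,"rx":0,"ry":0,"rz":0,"grip":0.7},{"x":1.2,"y":0.5,"z":0,"rx":0,"ry":0,"rz":0,"grip":0.7},{"x":1,"y":0,"z":0,"rx":0,"ry":0,"rz":0,"grip":0.7},{"x":1,"y":0,"z":0,"rx":0,"ry":0,"rz":0,"grip":0.7},{"x":0,"y":0,"z":0,"rx":0,"ry":0,"rz":0,"grip":0.7},{"x":0,"y":0,"z":0,"rx":0,"ry":0,"rz":0,"grip":0.7}]'; python3 rel.py; python3 box.py
```

```text
time: 8.25
eef_pos: [0.4581, -0.3779, 0.0104]
tcp_rot: [0.893, 0.451, 0.0, -0.0]
contact_force: [-0.3, 0.4, 0.6]
opening: 0.7
finger_force: 0.0
TCP dock mm 5.3 -205.8 z 10.4 tool x dir off deg 0.29 t 8.25 F [-0.3   0.41  0.59]
skew (+ = nose right) L,R,F [0.12 0.7  1.07]
front corners [[-48.8, -17.5], [49.3, -19.3]]
origin [  -0.7 -106.4] skew 0.59
```

```bash
python3 -m creep '[{"x":2,"y":0,"z":0,"rx":0,"ry":0,"rz":0,"grip":0.7},{"x":4,"y":0,"z":0,"rx":0,"ry":0,"rz":0,"grip":0.7},{"x":5,"y":0,"z":0,"rx":0,"ry":0,"rz":0,"grip":0.7},{"x":5,"y":0,"z":0,"rx":0,"ry":0,"rz":0,"grip":0.7},{"x":5,"y":0,"z":0,"rx":0,"ry":0,"rz":0,"grip":0.7},{"x":5,"y":0,"z":0,"rx":0,"ry":0,"rz":0,"grip":0.7},{"x":5,"y":0,"z":0,"rx":0,"ry":0,"rz":0,"grip":0.7},{"x":4,"y":0,"z":0,"rx":0,"ry":0,"rz":0,"grip":0.7},{"x":3,"y":0,"z":0,"rx":0,"ry":0,"rz":0,"grip":0.7},{"x":1,"y":0,"z":0,"rx":0,"ry":0,"rz":0,"grip":0.7}]'; python3 rel.py; python3 box.py
```

```text
time: 9.13
eef_pos: [0.4815, -0.3463, 0.0104]
tcp_rot: [0.892, 0.451, 0.0, 0.0]
contact_force: [-1.0, -0.7, -0.2]
opening: 0.699
finger_force: 0.9
TCP dock mm 5.2 -166.5 z 10.4 tool x dir off deg 0.32 t 9.1333 F [-0.97 -0.73 -0.22]
skew (+ = nose right) L,R,F [-0.7  -0.24  0.15]
front corners [[-51.0, 20.6], [46.8, 20.4]]
origin [ -1.7 -67.5] skew -0.27
```

```bash
python3 -m creep '[{"x":3,"y":0.1,"z":0,"rx":0,"ry":0,"rz":0.03,"grip":0.7},{"x":5,"y":0.1,"z":0,"rx":0,"ry":0,"rz":0.03,"grip":0.7},{"x":6,"y":0.1,"z":0,"rx":0,"ry":0,"rz":0.03,"grip":0.7},{"x":6,"y":0.1,"z":0,"rx":0,"ry":0,"rz":0.03,"grip":0.7},{"x":6,"y":0.1,"z":0,"rx":0,"ry":0,"rz":0.03,"grip":0.7},{"x":6,"y":0.1,"z":0,"rx":0,"ry":0,"rz":0.03,"grip":0.7},{"x":6,"y":0.1,"z":0,"rx":0,"ry":0,"rz":0.03,"grip":0.7},{"x":5,"y":0.1,"z":0,"rx":0,"ry":0,"rz":0.03,"grip":0.7},{"x":3,"y":0.1,"z":0,"rx":0,"ry":0,"rz":0.03,"grip":0.7},{"x":1,"y":0.1,"z":0,"rx":0,"ry":0,"rz":0.03,"grip":0.7}]'; python3 rel.py; python3 box.py
```

```text
time: 10.02
eef_pos: [0.5102, -0.309, 0.0104]
tcp_rot: [0.894, 0.449, -0.0, -0.0]
contact_force: [-2.0, -1.6, 0.8]
opening: 0.697
finger_force: 1.0
TCP dock mm 5.9 -119.4 z 10.4 tool x dir off deg 0.03 t 10.0167 F [-2.   -1.63  0.81]
skew (+ = nose right) L,R,F [-0.33  0.08  0.48]
front corners [[-49.2, 67.8], [48.8, 67.0]]
origin [ -0.3 -20.6] skew 0.07
```

```bash
python3 -m creep '[{"x":3,"y":0,"z":0,"rx":0,"ry":0,"rz":0,"grip":0.7},{"x":6,"y":0,"z":0,"rx":0,"ry":0,"rz":0,"grip":0.7},{"x":8,"y":0,"z":0,"rx":0,"ry":0,"rz":0,"grip":0.7},{"x":8,"y":0,"z":0,"rx":0,"ry":0,"rz":0,"grip":0.7},{"x":8,"y":0,"z":0,"rx":0,"ry":0,"rz":0,"grip":0.7},{"x":8,"y":0,"z":0,"rx":0,"ry":0,"rz":0,"grip":0.7},{"x":8,"y":0,"z":0,"rx":0,"ry":0,"rz":0,"grip":0.7},{"x":6,"y":0,"z":0,"rx":0,"ry":0,"rz":0,"grip":0.7},{"x":4,"y":0,"z":0,"rx":0,"ry":0,"rz":0,"grip":0.7},{"x":2,"y":0,"z":0,"rx":0,"ry":0,"rz":0,"grip":0.7}]'; python3 rel.py; python3 box.py
```

```text
time: 10.9
eef_pos: [0.5467, -0.2599, 0.0103]
tcp_rot: [0.894, 0.449, -0.0, -0.0]
contact_force: [-1.2, -1.4, 1.1]
opening: 0.698
finger_force: 0.9
TCP dock mm 5.9 -58.3 z 10.3 tool x dir off deg 0.03 t 10.9 F [-1.21 -1.4   1.13]
skew (+ = nose right) L,R,F [0.08 0.11 0.1 ]
front corners [[-48.8, 128.5], [48.9, 128.3]]
origin [-0.1 40.4] skew 0.09
```

```bash
python3 -m creep '[{"x":2,"y":0,"z":0,"rx":0,"ry":0,"rz":0,"grip":0.7},{"x":3,"y":0,"z":0,"rx":0,"ry":0,"rz":0,"grip":0.7},{"x":3,"y":0,"z":0,"rx":0,"ry":0,"rz":0,"grip":0.7},{"x":3,"y":0,"z":0,"rx":0,"ry":0,"rz":0,"grip":0.7},{"x":2,"y":0,"z":0,"rx":0,"ry":0,"rz":0,"grip":0.7},{"x":2,"y":0,"z":0,"rx":0,"ry":0,"rz":0,"grip":0.7},{"x":1,"y":0,"z":0,"rx":0,"ry":0,"rz":0,"grip":0.7},{"x":1,"y":0,"z":0,"rx":0,"ry":0,"rz":0,"grip":0.7},{"x":1,"y":0,"z":0,"rx":0,"ry":0,"rz":0,"grip":0.7},{"x":0,"y":0,"z":0,"rx":0,"ry":0,"rz":0,"grip":0.7}]'; python3 rel.py; python3 box.py
```

```text
time: 11.78
eef_pos: [0.5572, -0.246, 0.0102]
tcp_rot: [0.894, 0.448, 0.0, -0.0]
contact_force: [-0.5, -0.2, 0.2]
opening: 0.7
finger_force: 0.3
TCP dock mm 5.9 -40.8 z 10.2 tool x dir off deg -0.02 t 11.7833 F [-0.54 -0.15  0.17]
skew (+ = nose right) L,R,F [0.03 0.92 0.18]
front corners [[-48.7, 143.0], [49.9, 142.7]]
origin [ 0.4 54.9] skew 0.1
```

```bash
python3 -m creep '[{"x":0.5,"y":0,"z":0,"rx":0,"ry":0,"rz":0,"grip":0.7},{"x":0.5,"y":0,"z":0,"rx":0,"ry":0,"rz":0,"grip":0.7},{"x":0.5,"y":0,"z":0,"rx":0,"ry":0,"rz":0,"grip":0.7},{"x":0.5,"y":0,"z":0,"rx":0,"ry":0,"rz":0,"grip":0.7},{"x":0,"y":0,"z":0,"rx":0,"ry":0,"rz":0,"grip":0.7},{"x":0,"y":0,"z":0,"rx":0,"ry":0,"rz":0,"grip":0.7},{"x":0,"y":0,"z":0,"rx":0,"ry":0,"rz":0,"grip":0.7},{"x":0,"y":0,"z":0,"rx":0,"ry":0,"rz":0,"grip":0.7},{"x":0,"y":0,"z":0,"rx":0,"ry":0,"rz":0,"grip":0.7},{"x":0,"y":0,"z":0,"rx":0,"ry":0,"rz":0,"grip":0.7}]'; python3 rel.py; python3 box.py
```

```text
time: 12.67
eef_pos: [0.5582, -0.2449, 0.0103]
tcp_rot: [0.894, 0.449, -0.0, 0.0]
contact_force: [-1.5, -3.8, -1.2]
opening: 0.702
finger_force: 2.1
TCP dock mm 6.1 -39.3 z 10.3 tool x dir off deg -0.0 t 12.6667 F [-1.53 -3.82 -1.18]
skew (+ = nose right) L,R,F [0.07 0.71 0.13]
front corners [[-48.5, 143.7], [49.9, 143.5]]
origin [ 0.6 55.6] skew 0.1
```

```bash
python3 -m creep '[{"x":0.5,"y":0,"z":0,"rx":0,"ry":0,"rz":0,"grip":0.7},{"x":0.5,"y":0,"z":0,"rx":0,"ry":0,"rz":0,"grip":0.7},{"x":0.5,"y":0,"z":0,"rx":0,"ry":0,"rz":0,"grip":0.7},{"x":0,"y":0,"z":0,"rx":0,"ry":0,"rz":0,"grip":0.7},{"x":0,"y":0,"z":0,"rx":0,"ry":0,"rz":0,"grip":0.7},{"x":0,"y":0,"z":0,"rx":0,"ry":0,"rz":0,"grip":0.7},{"x":0,"y":0,"z":0,"rx":0,"ry":0,"rz":0,"grip":0.7},{"x":0,"y":0,"z":0,"rx":0,"ry":0,"rz":0,"grip":0.7},{"x":0,"y":0,"z":0,"rx":0,"ry":0,"rz":0,"grip":0.7},{"x":0,"y":0,"z":0,"rx":0,"ry":0,"rz":0,"grip":0.7}]'; python3 rel.py; python3 box.py t4.png
```

```text
time: 13.55
eef_pos: [0.5584, -0.245, 0.0104]
tcp_rot: [0.894, 0.449, -0.001, 0.001]
contact_force: [-5.5, -8.1, -0.5]
opening: 0.698
finger_force: 4.5
TCP dock mm 6.3 -39.3 z 10.4 tool x dir off deg 0.05 t 13.55 F [-5.49 -8.15 -0.45]
skew (+ = nose right) L,R,F [0.14 0.59 0.15]
front corners [[-48.3, 143.8], [49.7, 143.5]]
origin [ 0.5 55.7] skew 0.14
```

View pics/t4.png

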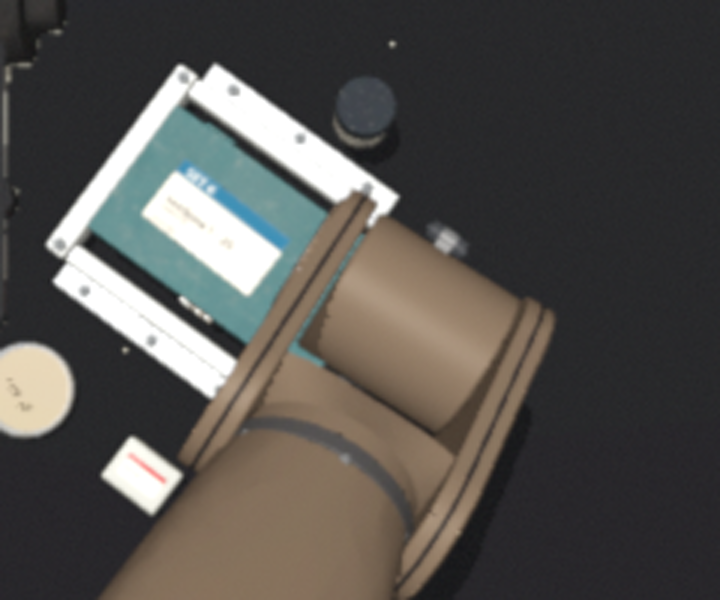

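The picture shows the box's front edge against the stop along (92,232)–(178,108), with a dark gap to each rail. The force rises to 10 N with no further travel, so it is home. Now I'll back off and lift.

```bash
python3 -m creep '[{"x":-2,"y":0,"z":0,"rx":0,"ry":0,"rz":0,"grip":0.7},{"x":-4,"y":0,"z":0,"rx":0,"ry":0,"rz":0,"grip":0.7},{"x":-8,"y":0,"z":0,"rx":0,"ry":0,"rz":0,"grip":0.7},{"x":-15,"y":0,"z":0,"rx":0,"ry":0,"rz":0,"grip":0.7},{"x":-20,"y":0,"z":0,"rx":0,"ry":0,"rz":0,"grip":0.7},{"x":-20,"y":0,"z":-5,"rx":0,"ry":0,"rz":0,"grip":0.7},{"x":-20,"y":0,"z":-20,"rx":0,"ry":0,"rz":0,"grip":0.7},{"x":-20,"y":0,"z":-30,"rx":0,"ry":0,"rz":0,"grip":0.7},{"x":-10,"y":0,"z":-30,"rx":0,"ry":0,"rz":0,"grip":0.7},{"x":0,"y":0,"z":-15,"rx":0,"ry":0,"rz":0,"grip":0.7}]'; python3 rel.py; python3 box.py t5.png
```

```text
time: 14.43
eef_pos: [0.4884, -0.3418, 0.1146]
tcp_rot: [0.894, 0.447, 0.001, 0.003]
contact_force: [-0.1, -0.2, 0.2]
opening: 0.701
finger_force: 0.0
TCP dock mm 8.0 -158.7 z 114.6 tool x dir off deg -0.17 t 14.4333 F [-0.06 -0.22  0.17]
skew (+ = nose right) L,R,F [0.1  0.53 0.28]
front corners [[-48.5, 143.9], [49.8, 143.4]]
origin [ 0.3 55.7] skew 0.19
```

View pics/t5.png

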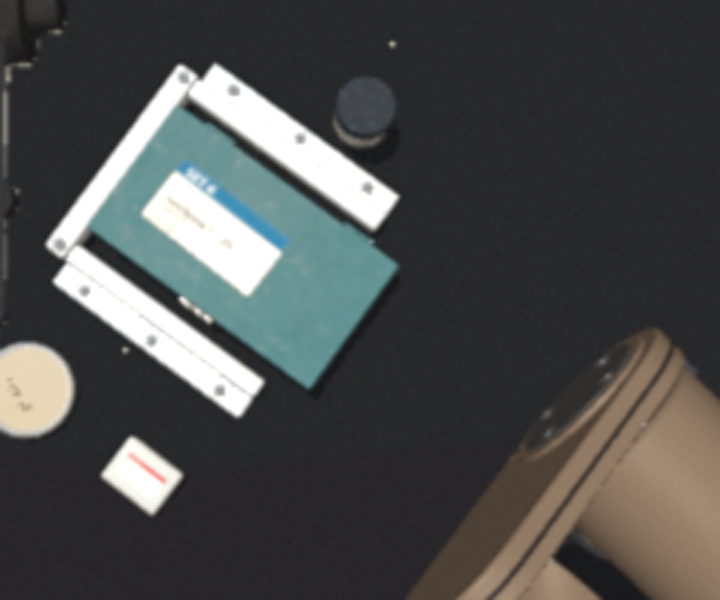

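The box lies centred and flush against the stop, its rear corners at (310,388) and (398,268). The bystanders haven't moved and the hand is well clear.

```bash
python3 -c "
from plant import sign_off
print(sign_off())"
```

```text
the job is handed in; nothing more can be done
None
```

The slide box was pushed home against the end stop, centred in the lane and about 0.2° off straight, with the hand drawn clear; I handed the job in at about 14.5 s of the 58 s allowed. The camera put the box's y at 55.7 mm (57 to 66 allowed), which I took as calibration error because the box stopped dead against the stop at about 10 N; no verdict came back.

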